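# Load the grinding wheel from behind the containers

## Task

A grinding wheel lies in the bench rack behind a jar, a tin and a bottle. Stand all three containers upright on the cork mat, then fetch the wheel, lay it flat on the follower between the magazine's four rods and press it down until the follower is at the bottom of its travel; only then put each container back upright in the very place in the rack where it stood at the start. Leave the cup and the brush alone.

Things in the scene. Friction and masses are not known exactly. Their poses are not given: they have to be found in the camera images.
- jar: Round white plastic jar with a flat grey cap of the same width, 45 mm diameter, 95 mm tall. Origin: centre of its underside, z up. Stands in one of the three front places of the rack.
- tin: Square metal tin, 44 x 44 mm, 86 mm tall plus a small round stopper 26 mm wide and 6 mm high on top. Origin: centre of its underside, z up, x and y square to its sides. Stands in one of the three front places of the rack.
- bottle: Brown glass bottle, round body 45 mm diameter and 78 mm tall, then a shoulder and a narrow black cap 20 mm wide; 102 mm tall in all. Origin: centre of its underside, z up. Stands in one of the three front places of the rack.
- wheel: Flat reddish grinding wheel, solid disc 50 mm diameter, 14 mm thick, with a small steel bush in the middle (no hole to speak of). Origin: centre of its underside, z up. Lies flat on the rack behind the containers.
- rack: Fixed plywood rack: board 140 (x) by 224 (y) by 10 mm thick; walls 8 mm thick, up to 40 mm above the bench, at its far side (+x) and both ends; front (-x) open. Origin: centre of the board's underside, z up, x towards the back wall. Dark squares at x = -30, y = -70, 0, 70 mm mark the containers' places. Wheel near x = 27 mm; fingers fit beside it along y.
- mat: Fixed cork mat, the side area, 250 mm (x) by 140 mm (y), 4 mm thick. Origin: centre of its underside, z up. Three containers fit in a row along its x, 75 mm apart.
- magazine: Fixed stack magazine: grey base 100 x 100 x 10 mm with four upright round-tipped steel rods, 10 mm thick, up to 75 mm above the bench, at x, y = +-24.7 mm: a round space of 60 mm for the wheel, and gaps of 39 mm between rods along x and y for the fingers. Origin: centre of the base's underside, z up, x and y square to the base.
- follower (a joint): Spring follower of the magazine: brass plate 49 mm wide amid the rods, sliding straight down. 0: up, its top 45 mm above the bench; 0.015: fully down at a hard stop, its top 30 mm above the bench. Stiff slide: it takes 5 to 8 N to push down and stays where it is left; the wheel's weight does not sink it.
- cup: White cup, 72 mm wide, 85 mm tall, a bystander beyond the rack; not to be moved. Origin: centre of its underside.
- brush: Small brush lying on the bench in front of the rack, a bystander; not to be moved. Its x axis runs from handle to bristles.
Mind the look-alikes: they are no part of the job. Of the things like the bottle, leave any that is blue; of the rest the smaller one is meant.

How it is judged:
By the outcome, as a careful person would: the job done as asked, in the order asked, and still so for the second after the job is handed in, with the robot touching nothing.
It also fails if it takes over 144 s, if anything falls off the work surface, if the arm or the gripper's body presses on something with over 40 N, if the wrist force passes 120 N, or if a joint passes its speed limit or range.

## Robot

A 6-joint arm with a two-finger parallel gripper is mounted at the origin on the work surface. World frame = base frame: x ahead of the robot, y to its left, z up, the work surface at z = 0. Lengths are in m, angles in rad, forces in N, time in s.
With the tool pointing down it reaches from about 0.375 to 0.9 m from the base axis. Payload 3.1 kg.
Tool frame: the origin (TCP) lies between the finger pads; the fingertips stand robot.finger_overhang ahead of it and the grasp point (between the pads) lies 3 mm ahead of it (robot.finger_overhang is the distance from the TCP to the fingertips, in m); z points along the fingers, y is the line along which they close (so a half turn about z gives the same grasp; the last joint's range is limited). The gripper opens to 87 mm and grips with 3 to 60 N. Pads are 19 mm wide; open, the fingers measure 117 mm over their backs; the gripper's body (75 mm by 190 mm) begins 51 mm behind the grasp point.
Start: joints at [0.939, 0.527, 1.433, -0, 1.181, -0.178], TCP at [0.274, 0.562, 0.245] pointing down, gripper open.
Joint ranges: [-3.08, 3.08], [-0.75, 2.2], [0.22, 2.44], [-1.43, 4.57], [0, 2.65], [-2.85, 2.85]. Speed limits (rad/s): [2.79, 2.79, 3.14, 3.14, 3.14, 3.14].

## Interface

Orientations are given as a unit quaternion [x, y, z, w].
In Python, from rig import get_obs, vision, hand_in, nets, robot gives the robot as it stands.
- The arm moves only by the tool apply_moves, never from a script. Its argument "series" is a list of rows, each an object with "offset": the shift along the world's x, y, z in cm, a list of three; "rot": the turn, a rotation vector about the world's x, y, z in degrees, a list of three. A call has 1 to 20 rows; each row is the pose to reach, as a shift and turn from the pose commanded when the call began; what a row does not reach only later rows make up. A row lasts 1/10 s, in which the tool goes at most 50 mm and 8.59 degrees, less where a joint would pass 70% of its speed; a pose out of reach is approached as far as the arm can. A call with a gripper value outside its range is refused whole. "hand" is the opening, from 0 (shut) to 1 (fully open), set as the call begins (left out, the last holds). The fingers move at their own pace and stop on an object; "newtons" is the grip in N (left out, the last holds). Time passes only in rows, so rows that repeat a pose let the fingers close. It gives the time, the measured TCP pose, the force, the opening and the grip force at its end, in the units of the state.
- get_obs(): the state, without advancing time (a new reading comes with each control period).
- vision.camera(name): name is "scene" or "top"; returns the picture (400x640x3 uint8, red, green, blue); there is no depth.
- vision.calibration(name): a dict with "K" (3x3 intrinsics, pixels), "k1" (the pictures are not rectified: a ray, as slopes to the right and down, at radius r is drawn at 1 + k1 r^2 times it, then the intrinsics apply), "R" (3x3) and "t" (3): a world point X has camera coordinates R X + t. Camera axes: x right, y down, z forward; pixel columns grow to the right and rows downward; lengths in m; the calibration is good to about 2 mm. A picture is of the moment at which its call begins. calibration takes no time and is no camera call.
- hand_in(): hands the job in; it is judged then, once.
Trained networks look in the newest picture that a camera, given by its name, has taken for a name from the list of things; names that differ only in an ending like _2 or _b are one class to them, and where a whole thing is asked for, a point or a joint stands for the part that bears it (a point fixed in the world has none). Each returns a list of dicts, best first, with "conf" (0 to 1); they miss things now and then, are a little off and sometimes report something else, mostly with a low value. They report only what shows in the picture. A call takes as long as a camera call. They do not tell look-alikes from the thing itself.
- nets.search_frame(camera, query): "centre" ([x, y, z] in m, in world coordinates, good to about 4 mm: the middle of the surface that is visible of it).
- nets.spot_point(camera, query): "centre" ([x, y, z] in m, in world coordinates, good to about 4 mm: a listed point, or the origin of a listed thing).
The state is a dict: "time": time; "q": joint angles; "joint_velocities": joint speeds; "joint_torque": joint torques, N m; "position": TCP position; "tool_rot": TCP orientation; "ft_force": force on the tool from outside, world axes, zero at the start; "moment": the same for the moment, N m; "grip_width": finger opening in m; "grip_force": force on a finger pad.
Only numpy, scipy, OpenCV 4.12 (cv2) and the standard library are available. Lean on these libraries where they do the work, as an engineer would, in place of code of your own. Each camera call takes 0.05 s, during which the arm holds its last target. There are 200 camera calls.

## Working session

There is one attempt and no reset: what is moved stays moved. The work goes in short steps, Python scripts to look and compute and a tool call to move; the robot and the scene stay as the last step left them, time stands still between calls to the robot, and variables do not carry over. Pictures are saved under pics/ and viewed, at most 14 in all, crops included, and the job is handed in when it is done.

Besides the shell and the picture viewer there is one more tool, called after "Request:" as name([rows], argument=value, ...), one row to a line, values as JSON. apply_moves: Moves the arm, as the interface text tells. Its arguments: {"type":"object","properties":{"series":{"type":"array"},"hand":{"type":"number"},"newtons":{"type":"number"}},"required":["series"]}

```bash
mkdir -p pics; ls; python3 - <<'E'
from rig import get_obs, vision, nets, robot
import cv2
for n in("scene","top"):
    cv2.imwrite(f"pics/{n}0.png",vision.camera(n)[:,:,::-1])
    c=vision.calibration(n);print(n,c["K"][0],c["k1"],(-c["R"].T@c["t"]).round(3))
    for q in("jar","tin","bottle","wheel","rack","mat","magazine","follower","cup","brush"):
        print(q,[(d["centre"],round(d["conf"],2)) for d in nets.spot_point(n,q)])
o=get_obs();print(o,robot.finger_overhang)
E
```

```text
pics
scene [391.67877769   0.         318.06867145] -0.037929023266358754 [1.007 0.388 0.591]
jar [([0.519, -0.0787, 0.0128], 0.8)]
tin [([0.5243, -0.0102, 0.0104], 0.75)]
bottle [([0.4388, 0.1728, -0.0041], 0.78), ([0.5322, 0.0603, 0.0071], 0.61), ([0.5862, 0.1579, 0.005], 0.59)]
wheel [([0.5862, -0.0238, 0.007], 0.64), ([0.5564, -0.0114, 0.001], 0.2)]
rack [([0.5538, -0.0153, 0.0041], 0.68)]
mat [([0.5336, -0.2937, -0.001], 0.63)]
magazine [([0.514, 0.31, 0.0027], 0.95)]Traceback (most recent call last):
  File "<stdin>", line 7, in <module>
ValueError: it knows: bottle, brush, cup, jar, magazine, mat, rack, tin, wheel
```

```bash
python3 - <<'E'
from rig import get_obs, vision, nets, robot
import cv2
n="top"
cv2.imwrite(f"pics/{n}0.png",vision.camera(n)[:,:,::-1])
c=vision.calibration(n);print(n,c["K"],c["k1"],c["R"],(-c["R"].T@c["t"]).round(3))
for q in("jar","tin","bottle","wheel","rack","mat","magazine","cup","brush"):
        print(q,[(d["centre"],round(d["conf"],2)) for d in nets.spot_point(n,q)])
o=get_obs();print(o,robot.finger_overhang)
E
```

```text
top [[494.1463329    0.         320.5749581 ]
 [  0.         494.1463329  199.35178621]
 [  0.           0.           1.        ]] -0.15914419272148864 [[-0.04212727 -0.99911061  0.00180944]
 [-0.97740931  0.04083668 -0.20737265]
 [ 0.20711432 -0.01050461 -0.97826035]] [0.34  0.018 1.212]
jar [([0.5164, -0.0808, 0.0062], 0.9)]
tin [([0.5258, -0.0104, 0.0137], 0.62), ([0.5181, -0.0818, 0.0058], 0.36)]
bottle [([0.5882, 0.1598, 0.0017], 0.92), ([0.5292, 0.0663, 0.0125], 0.75), ([0.4355, 0.1763, 0.0003], 0.75)]
wheel [([0.5837, -0.0295, 0.0091], 0.72)]
rack [([0.5579, -0.0089, 0.002], 0.66)]
mat [([0.5386, -0.2924, 0.0002], 0.7)]
magazine [([0.5165, 0.3103, 0.0011], 0.71)]
cup [([0.7799, 0.1451, -0.0003], 0.87)]
brush [([0.7804, 0.1446, -0.0005], 0.69), ([0.3803, -0.021, -0.0011], 0.65)]
{'time': 0.9, 'q': array([ 9.38487872e-01,  5.27495716e-01,  1.43269944e+00, -1.17640092e-05,
        1.18137990e+00, -1.78500617e-01]), 'joint_velocities': array([ 0.00026252, -0.00101237,  0.00182184, -0.00222395, -0.00070933,
        0.0005948 ]), 'joint_torque': array([-3.49505499e-04, -4.39995968e+01, -1.76989335e+01,  6.33291621e-02,
        5.04185690e-02, -2.45863464e-05]), 'position': array([0.2739609 , 0.56173758, 0.24455121]), 'tool_rot': array([2.24959710e-01, 9.74368066e-01, 5.94122828e-06, 8.47148075e-06]), 'ft_force': array([-0.17754656,  0.17509725, -0.58004029]), 'moment': array([-0.02364205,  0.01766559, -0.01918003]), 'grip_force': 0.0, 'grip_width': 0.08701118550458399} 0.022
```

View pics/scene0.png

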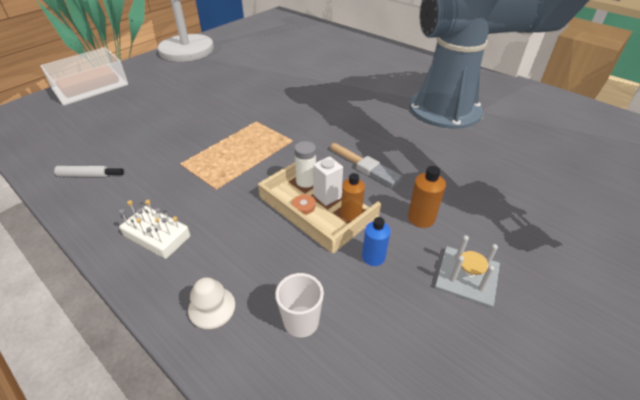

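View pics/top0.png

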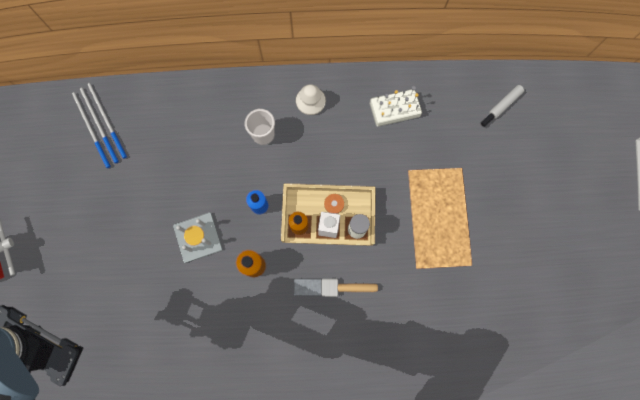

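The scene view shows the small brown bottle (353,198), the tin (328,182) and the jar (305,165) in the rack. The blue bottle (375,242) and large brown bottle (427,197) are look-alikes. In the top view, the rack is at about (328,215), the magazine at (197,238) and turned, and the mat at (440,218). I'll enlarge the rack and magazine to get their edges.

```bash
cat > h.py <<'E'
import numpy as np, cv2
from rig import get_obs, vision, nets, robot
C={n:vision.calibration(n) for n in("scene","top")}
def proj(n,X):
    c=C[n]; p=np.atleast_2d(X)@np.array(c["R"]).T+c["t"]; s=p[:,:2]/p[:,2:]
    s=s*(1+c["k1"]*(s**2).sum(1,keepdims=True)); K=np.array(c["K"])
    return s*[K[0,0],K[1,1]]+K[:2,2]
def pix(n,uv,z):
    c=C[n];K=np.array(c["K"]);d=(np.atleast_2d(uv)-K[:2,2])/[K[0,0],K[1,1]];s=d.copy()
    for _ in range(20): s=d/(1+c["k1"]*(s**2).sum(1,keepdims=True))
    R=np.array(c["R"]);r=np.c_[s,np.ones(len(s))]@R;o=-R.T@c["t"]
    return o+r*((z-o[2])/r[:,2:])
def crop(n,im,x0,y0,w,h,f,name):
    cv2.imwrite(f"pics/{name}.png",cv2.resize(im[y0:y0+h,x0:x0+w],None,fx=f,fy=f,interpolation=cv2.INTER_CUBIC))
E
python3 - <<'E'
from h import *
im=cv2.imread("pics/top0.png")
a=cv2.resize(im[178:253,275:385],None,fx=7,fy=7,interpolation=cv2.INTER_CUBIC)
cv2.imwrite("pics/rack.png",a)
crop(0,im,165,205,65,65,9,"mag")
# mat by colour
hsv=cv2.cvtColor(im,cv2.COLOR_BGR2HSV)
m=cv2.inRange(hsv,(8,80,90),(22,255,255));m[:160]=0;m[:,:400]=0;m[275:]=0;m[:,480:]=0
m=cv2.morphologyEx(m,cv2.MORPH_CLOSE,np.ones((5,5)))
r=cv2.minAreaRect(np.argwhere(m)[:,::-1].astype(np.float32));print(r);P=pix("top",cv2.boxPoints(r),.004);print(P.round(4),P.mean(0))
E
```

```text
((439.5814514160156, 217.49334716796875), (99.82914733886719, 55.84550094604492), 85.31410217285156)
[[ 0.6631 -0.2197  0.004 ]
 [ 0.6698 -0.366   0.004 ]
 [ 0.4145 -0.3613  0.004 ]
 [ 0.4107 -0.2205  0.004 ]] [ 0.53952651 -0.29185271  0.004     ]
```

View pics/rack.png

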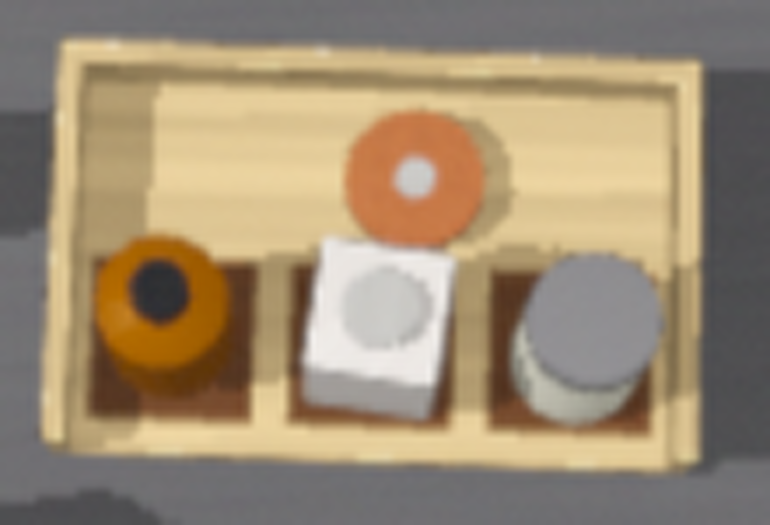

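View pics/mag.png

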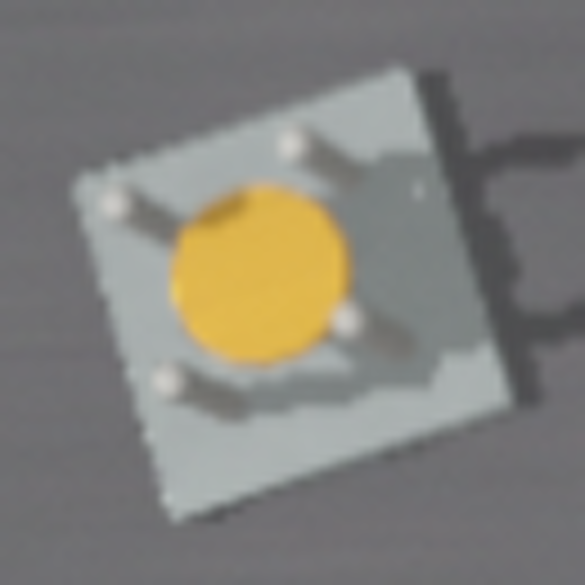

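```bash
python3 - <<'E'
from h import *
from scipy.optimize import least_squares
def im(P,f,o): return (np.array(P,float)+.5)/f-.5+o
r=lambda P: im(P,7,(275,178)); g=lambda P: im(P,9,(165,205))
def fit(L,uv,x0):
    L=np.array(L,float)/1e3
    def W(p): c,s=np.cos(p[2]),np.sin(p[2]); return np.c_[p[0]+c*L[:,0]-s*L[:,1],p[1]+s*L[:,0]+c*L[:,1],L[:,2]]
    q=least_squares(lambda p:(proj("top",W(p))-uv).ravel(),x0)
    print(q.x[:2].round(4),np.degrees(q.x[2]).round(2),"px",q.fun.round(1)); return q.x
print("rack");R=fit([[70,112,40],[70,-112,40],[-58,70,10],[-58,0,10],[-58,-70,10]],r([[62,40],[702,62],[171,418],[369,425],[569,430]]),[.55,-.01,0])
print("mag");fit([[50,50,10],[50,-50,10],[-50,-50,10],[-50,50,10],[24.7,24.7,73],[24.7,-24.7,73],[-24.7,-24.7,73],[-24.7,24.7,73]],g([[75,185],[408,66],[512,403],[178,522],[117,203],[293,143],[347,321],[168,380]]),[.51,.31,.3])
print("tin");fit([[22,22,86],[22,-22,86],[-22,-22,86],[-22,22,86]],r([[325,238],[456,255],[435,388],[304,370]]),[.52,-.01,0])
for n,p,z in(("jar",(593,320),.095),("bottle",(160,292),.102),("wheel",(415,177),.024),("wheel edge",(415,177),.024)): print(n,pix("top",r([p]),z).round(4))
for n in("scene","top"):
    vision.camera(n)
    for q in("bottle","jar","tin","wheel","magazine"): print(n,q,[(d["centre"],d["conf"]) for d in nets.search_frame(n,q)[:3]])
ca,sa=np.cos(R[2]),np.sin(R[2])
for y in(.07,0,-.07): print("slot",(R[0]-.03*ca-sa*y).round(4),(R[1]-.03*sa+ca*y).round(4))
s=cv2.imread("pics/scene0.png"); crop(0,s,250,135,140,115,5.5,"srack"); crop(0,s,425,225,85,80,7,"smag")
E
```

```text
rack
[ 0.5544 -0.0117] -4.33 px [-0.1 -0.1  0.1 -0.3 -0.2  0.1  0.1  0.   0.1  0.3]
mag
[0.5121 0.3151] 17.27 px [-0.5 -0.2  0.1 -0.1  0.4  0.2 -0.6  0.3  0.1  0.1  0.1 -0.1  0.2 -0.3
  0.3  0.1]
tin
[ 0.524  -0.0108] -10.82 px [-0.2  0.  -0.1  0.3  0.2 -0.1  0.  -0.3]
jar [[ 0.5171 -0.0801  0.095 ]]
bottle [[0.5311 0.0609 0.102 ]]
wheel [[ 0.5817 -0.0268  0.024 ]]
wheel edge [[ 0.5817 -0.0268  0.024 ]]
scene bottle [([0.5468, 0.071, 0.0681], 0.97), ([0.5991, 0.164, 0.067], 0.9), ([0.457, 0.1806, 0.0687], 0.83)]
scene jar []
scene tin [([0.5351, 0.0065, 0.0678], 0.75)]
scene wheel [([0.5866, -0.023, 0.0216], 0.61)]
scene magazine [([0.3861, 0.0086, 0.0165], 0.73), ([0.5327, 0.3145, 0.0134], 0.59), ([0.5807, 0.0177, 0.015], 0.53)]
top bottle [([0.5833, 0.1569, 0.0778], 0.72), ([0.5232, 0.061, 0.0895], 0.6), ([0.4326, 0.1681, 0.1048], 0.59)]
top jar [([0.5111, -0.0764, 0.1018], 0.81)]
top tin [([0.5177, -0.0059, 0.0961], 0.78)]
top wheel [([0.5805, -0.0267, 0.0217], 0.54)]
top magazine [([0.5104, 0.3084, 0.008], 0.95)]
slot 0.5298 0.0604
slot 0.5245 -0.0094
slot 0.5192 -0.0792
```

View pics/srack.png

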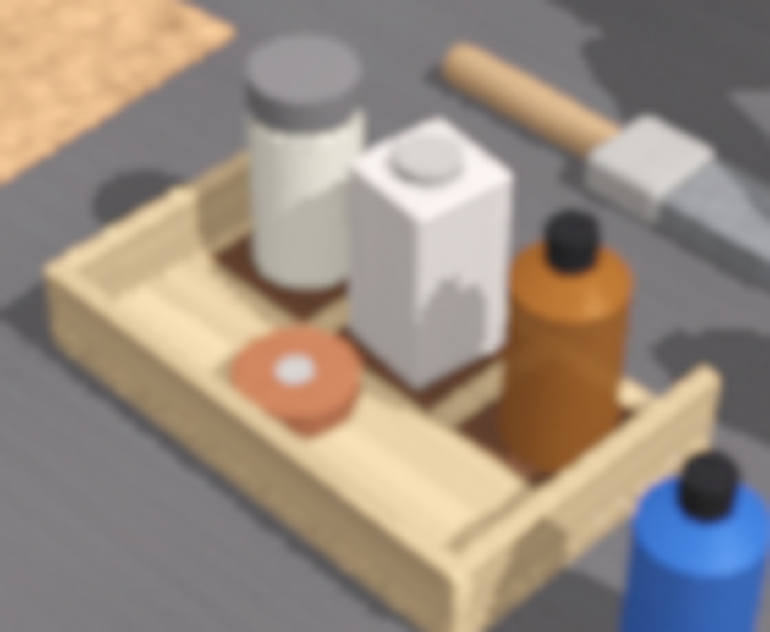

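View pics/smag.png

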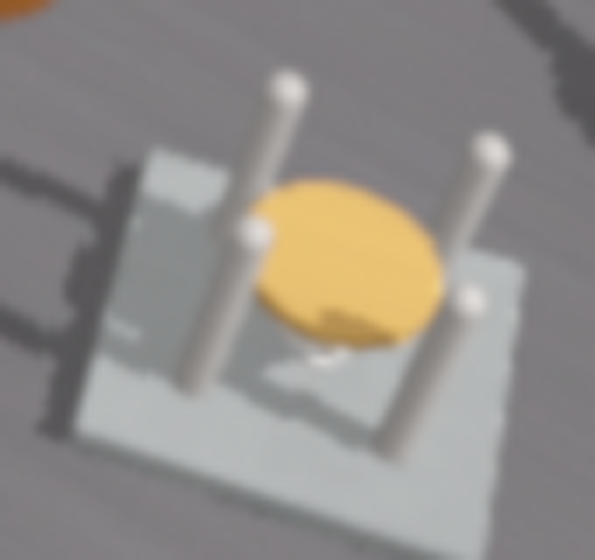

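```bash
python3 - <<'E'
from h import *
def im(P,f,o): return (np.array(P,float)+.5)/f-.5+o
r=lambda P: im(P,5.5,(250,135)); g=lambda P: im(P,7,(425,225))
P=pix("scene",g([[288,88],[492,152],[255,232],[470,300]]),.073);print(P.round(4),P.mean(0))
P=pix("scene",r([[437,118],[512,180],[418,222],[350,170]]),.086);print("tin",P.round(4),P.mean(0))
for n,p,z in(("jar",(304,70),.095),("bottle",(573,225),.102),("wheel",(296,369),.024)): print(n,pix("scene",r([p]),z).round(4))
P=pix("scene",r([[50,270],[460,582],[715,372],[248,152]]),.04);print("rack wall corners",P.round(4))
E
```

```text
[[0.4972 0.2854 0.073 ]
 [0.4835 0.3331 0.073 ]
 [0.5447 0.2998 0.073 ]
 [0.5301 0.3474 0.073 ]] [0.51386582 0.31643344 0.073     ]
tin [[ 4.884e-01 -3.480e-02  8.600e-02]
 [ 4.994e-01  1.090e-02  8.600e-02]
 [ 5.411e-01  2.000e-04  8.600e-02]
 [ 5.346e-01 -3.880e-02  8.600e-02]] [ 0.51588305 -0.01564493  0.086     ]
jar [[ 0.508  -0.0864  0.095 ]]
bottle [[0.5212 0.0548 0.102 ]]
wheel [[ 0.5809 -0.0259  0.024 ]]
rack wall corners [[ 0.6148 -0.1243  0.04  ]
 [ 0.6328  0.0972  0.04  ]
 [ 0.4925  0.1036  0.04  ]
 [ 0.5104 -0.1175  0.04  ]]
```

```bash
python3 - <<'E'
from h import *
def im(P,f,o): return (np.array(P,float)+.5)/f-.5+o
r=lambda P: im(P,5.5,(250,135)); t=lambda P: im(P,7,(275,178))
for n,p,q,z in(("jar",(304,70),(593,320),.105),("bottle",(573,225),(160,292),.112),("stopper",(430,155),(386,307),.102),("wheel",(296,369),(415,177),.024)): print(n,pix("scene",r([p]),z).round(4),pix("top",t([q]),z).round(4))
for n,u in(("scene",r([[437,118],[512,180],[418,222],[350,170]])),("top",t([[325,238],[456,255],[435,388],[304,370]]))):
    P=pix(n,u,.096);e=P[np.r_[1:4,0]]-P;print("tin",P.mean(0).round(4),(np.degrees(np.arctan2(e[:,1],e[:,0]))%90).round(1))
o=get_obs();print(o["time"])
E
```

```text
jar [[ 0.5181 -0.0768  0.105 ]] [[ 0.5155 -0.0792  0.105 ]]
bottle [[0.5311 0.0617 0.112 ]] [[0.5294 0.0605 0.112 ]]
stopper [[ 0.5237 -0.009   0.102 ]] [[ 0.5231 -0.0124  0.102 ]]
wheel [[ 0.5809 -0.0259  0.024 ]] [[ 0.5817 -0.0268  0.024 ]]
tin [ 0.5256 -0.0077  0.096 ] [76.6 75.7 80.6 85.1]
tin [ 0.5223 -0.0105  0.096 ] [80.1 78.3 79.7 78.7]
1.5
```

Request:
apply_moves([
  {"offset":[24.3,-64,-6],"rot":[0,0,-68.3]},
  {"offset":[24.3,-64,-6],"rot":[0,0,-68.3]},
  {"offset":[24.3,-64,-6],"rot":[0,0,-68.3]},
  {"offset":[24.3,-64,-6],"rot":[0,0,-68.3]},
  {"offset":[24.3,-64,-6],"rot":[0,0,-68.3]},
  {"offset":[24.3,-64,-6],"rot":[0,0,-68.3]},
  {"offset":[24.3,-64,-6],"rot":[0,0,-68.3]},
  {"offset":[24.3,-64,-6],"rot":[0,0,-68.3]},
  {"offset":[24.3,-64,-6],"rot":[0,0,-68.3]},
  {"offset":[24.3,-64,-6],"rot":[0,0,-68.3]},
  {"offset":[24.3,-64,-6],"rot":[0,0,-68.3]},
  {"offset":[24.3,-64,-6],"rot":[0,0,-68.3]},
  {"offset":[24.3,-64,-6],"rot":[0,0,-68.3]},
  {"offset":[24.3,-64,-6],"rot":[0,0,-68.3]},
  {"offset":[24.3,-64,-6],"rot":[0,0,-68.3]},
  {"offset":[24.3,-64,-6],"rot":[0,0,-68.3]},
], hand=1, newtons=30)

```text
time: 3.1
position: [0.5168, -0.0789, 0.1843]
tool_rot: [0.734, 0.679, -0.0, -0.001]
ft_force: [0.6, 0.7, 0.2]
grip_width: 0.0869
grip_force: 0.0
```

Request:
apply_moves([
  {"offset":[0,0,-4],"rot":[0,0,0]},
  {"offset":[0,0,-7],"rot":[0,0,0]},
  {"offset":[0,0,-9],"rot":[0,0,0]},
  {"offset":[0,0,-10.5],"rot":[0,0,0]},
  {"offset":[0,0,-11],"rot":[0,0,0]},
  {"offset":[0,0,-11],"rot":[0,0,0]},
])

```text
time: 3.7
position: [0.5161, -0.0768, 0.0743]
tool_rot: [0.733, 0.681, -0.0, -0.001]
ft_force: [-0.3, -0.0, 0.4]
grip_width: 0.0869
grip_force: 0.0
```

Request:
apply_moves([
  {"offset":[0,0,0],"rot":[0,0,0]},
  {"offset":[0,0,0],"rot":[0,0,0]},
  {"offset":[0,0,0],"rot":[0,0,0]},
  {"offset":[0,0,0],"rot":[0,0,0]},
  {"offset":[0,0,0],"rot":[0,0,0]},
  {"offset":[0,0,0],"rot":[0,0,0]},
  {"offset":[0,0,0],"rot":[0,0,0]},
  {"offset":[0,0,0],"rot":[0,0,0]},
], hand=0.45)

```text
time: 4.5
position: [0.5169, -0.0783, 0.0746]
tool_rot: [0.733, 0.68, -0.0, -0.0]
ft_force: [-0.7, -0.8, 1.3]
grip_width: 0.0447
grip_force: 30.0
```

Request:
apply_moves([
  {"offset":[0,0,2],"rot":[0,0,0]},
  {"offset":[0,0,5],"rot":[0,0,0]},
  {"offset":[0,0,8],"rot":[0,0,0]},
  {"offset":[2,-3,8],"rot":[0,0,0]},
  {"offset":[4,-7,8],"rot":[0,0,0]},
  {"offset":[6,-11,8],"rot":[0,0,0]},
  {"offset":[8,-15,8],"rot":[0,0,0]},
  {"offset":[10,-18.5,8],"rot":[0,0,0]},
  {"offset":[11,-20.5,8],"rot":[0,0,0]},
  {"offset":[11.4,-21.4,7],"rot":[0,0,0]},
  {"offset":[11.4,-21.4,4],"rot":[0,0,0]},
  {"offset":[11.4,-21.4,1.5],"rot":[0,0,0]},
  {"offset":[11.4,-21.4,0.3],"rot":[0,0,0]},
  {"offset":[11.4,-21.4,-0.2],"rot":[0,0,0]},
  {"offset":[11.4,-21.4,-0.5],"rot":[0,0,0]},
  {"offset":[11.4,-21.4,-0.5],"rot":[0,0,0]},
])

```text
time: 6.1
position: [0.6314, -0.2922, 0.0701]
tool_rot: [0.733, 0.68, 0.0, 0.001]
ft_force: [0.4, 0.4, -2.1]
grip_width: 0.0445
grip_force: 30.0
```

Request:
apply_moves([
  {"offset":[0,0,0],"rot":[0,0,0]},
  {"offset":[0,0,0],"rot":[0,0,0]},
  {"offset":[0,0,0],"rot":[0,0,0]},
  {"offset":[0,0,0],"rot":[0,0,0]},
  {"offset":[0,0,0],"rot":[0,0,0]},
  {"offset":[0,0,0],"rot":[0,0,0]},
], hand=0.95)

```text
time: 6.7
position: [0.6309, -0.2923, 0.0697]
tool_rot: [0.733, 0.68, 0.0, 0.0]
ft_force: [0.3, 0.1, 0.7]
grip_width: 0.0803
grip_force: 0.0
```

Request:
apply_moves([
  {"offset":[0,0,4],"rot":[0,0,0]},
  {"offset":[0,0,8.5],"rot":[0,0,0]},
  {"offset":[-1,3,11.5],"rot":[0,0,-6.5]},
  {"offset":[-2.6,7,11.5],"rot":[0,0,-6.5]},
  {"offset":[-4.3,11.5,11.5],"rot":[0,0,-6.5]},
  {"offset":[-6,16,11.5],"rot":[0,0,-6.5]},
  {"offset":[-7.8,20.5,11.5],"rot":[0,0,-6.5]},
  {"offset":[-9.5,25,11.5],"rot":[0,0,-6.5]},
  {"offset":[-10.75,28.2,11],"rot":[0,0,-6.5]},
  {"offset":[-10.75,28.2,9],"rot":[0,0,-6.5]},
  {"offset":[-10.75,28.2,6],"rot":[0,0,-6.5]},
  {"offset":[-10.75,28.2,3],"rot":[0,0,-6.5]},
  {"offset":[-10.75,28.2,1],"rot":[0,0,-6.5]},
  {"offset":[-10.75,28.2,0.5],"rot":[0,0,-6.5]},
  {"offset":[-10.75,28.2,0.5],"rot":[0,0,-6.5]},
  {"offset":[-10.75,28.2,0.5],"rot":[0,0,-6.5]},
], hand=1)

```text
time: 8.3
position: [0.5242, -0.0105, 0.0754]
tool_rot: [0.771, 0.637, 0.001, 0.001]
ft_force: [-0.0, 0.6, -0.3]
grip_width: 0.0869
grip_force: 0.0
```

Request:
apply_moves([
  {"offset":[0,0,0],"rot":[0,0,0]},
  {"offset":[0,0,0],"rot":[0,0,0]},
  {"offset":[0,0,0],"rot":[0,0,0]},
  {"offset":[0,0,0],"rot":[0,0,0]},
  {"offset":[0,0,0],"rot":[0,0,0]},
  {"offset":[0,0,0],"rot":[0,0,0]},
  {"offset":[0,0,0],"rot":[0,0,0]},
  {"offset":[0,0,0],"rot":[0,0,0]},
], hand=0.44)

```text
time: 9.1
position: [0.5234, -0.0102, 0.0746]
tool_rot: [0.77, 0.637, -0.0, -0.0]
ft_force: [-0.7, 0.2, 1.3]
grip_width: 0.0436
grip_force: 29.9
```

Request:
apply_moves([
  {"offset":[0,0,2],"rot":[0,0,0]},
  {"offset":[0,0,5],"rot":[0,0,0]},
  {"offset":[0,0,8],"rot":[0,0,0]},
  {"offset":[0.2,-3,8],"rot":[0,0,0]},
  {"offset":[0.4,-7,8],"rot":[0,0,0]},
  {"offset":[0.6,-11.5,8],"rot":[0,0,0]},
  {"offset":[0.8,-16,8],"rot":[0,0,0]},
  {"offset":[1.1,-20.5,8],"rot":[0,0,0]},
  {"offset":[1.3,-24.5,8],"rot":[0,0,0]},
  {"offset":[1.5,-27.2,8],"rot":[0,0,0]},
  {"offset":[1.55,-28.2,7],"rot":[0,0,0]},
  {"offset":[1.55,-28.2,4],"rot":[0,0,0]},
  {"offset":[1.55,-28.2,1.5],"rot":[0,0,0]},
  {"offset":[1.55,-28.2,0.3],"rot":[0,0,0]},
  {"offset":[1.55,-28.2,-0.2],"rot":[0,0,0]},
  {"offset":[1.55,-28.2,-0.5],"rot":[0,0,0]},
  {"offset":[1.55,-28.2,-0.5],"rot":[0,0,0]},
])

```text
time: 10.8
position: [0.5394, -0.2921, 0.0699]
tool_rot: [0.77, 0.638, 0.0, 0.0]
ft_force: [-0.2, -0.5, -2.1]
grip_width: 0.0437
grip_force: 29.9
```

Request:
apply_moves([
  {"offset":[0,0,0],"rot":[0,0,0]},
  {"offset":[0,0,0],"rot":[0,0,0]},
  {"offset":[0,0,0],"rot":[0,0,0]},
  {"offset":[0,0,0],"rot":[0,0,0]},
  {"offset":[0,0,0],"rot":[0,0,0]},
  {"offset":[0,0,0],"rot":[0,0,0]},
], hand=0.85)

```text
time: 11.4
position: [0.539, -0.2924, 0.0697]
tool_rot: [0.771, 0.637, 0.0, 0.0]
ft_force: [0.2, 0.5, -0.4]
grip_width: 0.0729
grip_force: 0.0
```

Request:
apply_moves([
  {"offset":[0,0,4],"rot":[0,0,0]},
  {"offset":[0,0,8.5],"rot":[0,0,0]},
  {"offset":[0,3,11.5],"rot":[0,0,6.5]},
  {"offset":[-0.2,7.5,11.5],"rot":[0,0,6.5]},
  {"offset":[-0.3,12,11.5],"rot":[0,0,6.5]},
  {"offset":[-0.4,16.5,11.5],"rot":[0,0,6.5]},
  {"offset":[-0.5,21,11.5],"rot":[0,0,6.5]},
  {"offset":[-0.6,25.5,11.5],"rot":[0,0,6.5]},
  {"offset":[-0.7,30,11.5],"rot":[0,0,6.5]},
  {"offset":[-0.8,33.5,11.5],"rot":[0,0,6.5]},
  {"offset":[-0.9,35.3,11],"rot":[0,0,6.5]},
  {"offset":[-0.9,35.3,9],"rot":[0,0,6.5]},
  {"offset":[-0.9,35.3,6],"rot":[0,0,6.5]},
  {"offset":[-0.9,35.3,3],"rot":[0,0,6.5]},
  {"offset":[-0.9,35.3,1],"rot":[0,0,6.5]},
  {"offset":[-0.9,35.3,0.5],"rot":[0,0,6.5]},
  {"offset":[-0.9,35.3,0.5],"rot":[0,0,6.5]},
  {"offset":[-0.9,35.3,0.5],"rot":[0,0,6.5]},
], hand=1)

```text
time: 13.2
position: [0.5307, 0.0607, 0.0754]
tool_rot: [0.733, 0.68, 0.001, 0.001]
ft_force: [-1.3, 0.6, 0.1]
grip_width: 0.0872
grip_force: 0.0
```

Request:
apply_moves([
  {"offset":[0,0,0],"rot":[0,0,0]},
  {"offset":[0,0,0],"rot":[0,0,0]},
  {"offset":[0,0,0],"rot":[0,0,0]},
  {"offset":[0,0,0],"rot":[0,0,0]},
  {"offset":[0,0,0],"rot":[0,0,0]},
  {"offset":[0,0,0],"rot":[0,0,0]},
  {"offset":[0,0,0],"rot":[0,0,0]},
  {"offset":[0,0,0],"rot":[0,0,0]},
], hand=0.44)

```text
time: 14.0
position: [0.5302, 0.0607, 0.0746]
tool_rot: [0.733, 0.68, 0.0, 0.0]
ft_force: [0.7, -0.1, 1.2]
grip_width: 0.0438
grip_force: 30.0
```

Request:
apply_moves([
  {"offset":[0,0,2],"rot":[0,0,0]},
  {"offset":[0,0,5],"rot":[0,0,0]},
  {"offset":[0,0,8],"rot":[0,0,0]},
  {"offset":[-1,-3,8],"rot":[0,0,0]},
  {"offset":[-2,-7,8],"rot":[0,0,0]},
  {"offset":[-3,-11.5,8],"rot":[0,0,0]},
  {"offset":[-4,-16,8],"rot":[0,0,0]},
  {"offset":[-5,-20.5,8],"rot":[0,0,0]},
  {"offset":[-6,-25,8],"rot":[0,0,0]},
  {"offset":[-7,-29.5,8],"rot":[0,0,0]},
  {"offset":[-8,-33.5,8],"rot":[0,0,0]},
  {"offset":[-8.3,-35.3,7],"rot":[0,0,0]},
  {"offset":[-8.3,-35.3,4],"rot":[0,0,0]},
  {"offset":[-8.3,-35.3,1.5],"rot":[0,0,0]},
  {"offset":[-8.3,-35.3,0.3],"rot":[0,0,0]},
  {"offset":[-8.3,-35.3,-0.2],"rot":[0,0,0]},
  {"offset":[-8.3,-35.3,-0.5],"rot":[0,0,0]},
  {"offset":[-8.3,-35.3,-0.5],"rot":[0,0,0]},
])

```text
time: 15.8
position: [0.4474, -0.2921, 0.0698]
tool_rot: [0.733, 0.68, 0.0, 0.0]
ft_force: [0.6, 0.1, -1.3]
grip_width: 0.0447
grip_force: 30.0
```

Request:
apply_moves([
  {"offset":[0,0,0],"rot":[0,0,0]},
  {"offset":[0,0,0],"rot":[0,0,0]},
  {"offset":[0,0,0],"rot":[0,0,0]},
  {"offset":[0,0,0],"rot":[0,0,0]},
  {"offset":[0,0,0],"rot":[0,0,0]},
  {"offset":[0,0,4],"rot":[0,0,0]},
  {"offset":[0,0,8.5],"rot":[0,0,0]},
  {"offset":[0,0,11.5],"rot":[0,0,0]},
  {"offset":[0,0,11.5],"rot":[0,0,0]},
], hand=0.85)

```text
time: 16.7
position: [0.4491, -0.2943, 0.1889]
tool_rot: [0.733, 0.68, 0.0, 0.005]
ft_force: [0.4, -0.9, 0.4]
grip_width: 0.0738
grip_force: 0.0
```

```bash
python3 - <<'E'
from h import *
a=vision.camera("top")[:,:,::-1];b=vision.camera("scene")[:,:,::-1]
x=cv2.resize(a[160:280,270:480],(800,457),interpolation=cv2.INTER_CUBIC)
cv2.imwrite("pics/t1.png",x);cv2.imwrite("pics/scene1.png",b)
print([(n,nets.spot_point(n,"wheel")) for n in("top","scene")]);print(get_obs()["position"])
E
```

```text
[('top', [{'centre': [0.5845, -0.0284, 0.0086], 'conf': 0.82}]), ('scene', [{'centre': [0.5866, -0.0259, 0.0095], 'conf': 0.62}])]
[ 0.44613987 -0.29150991  0.18340827]
```

View pics/t1.png

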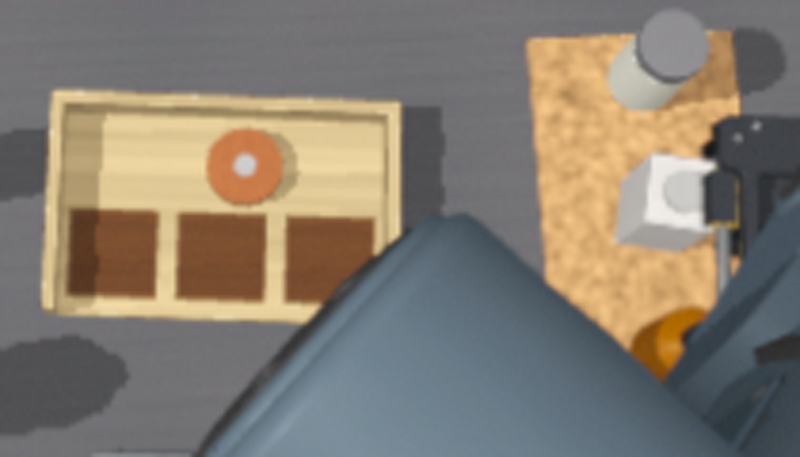

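View pics/scene1.png

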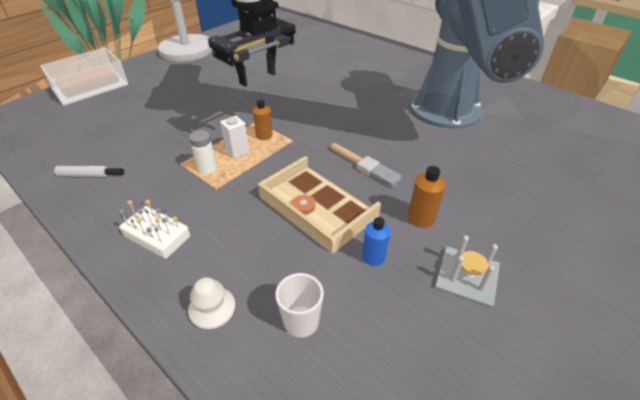

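All three containers stand upright on the mat: jar at (203,152), tin at (235,137), bottle at (263,120). The way to the wheel is clear.

Request:
apply_moves([
  {"offset":[1.5,3,0],"rot":[0,0,8]},
  {"offset":[3,6,0],"rot":[0,0,16]},
  {"offset":[4.5,9,0],"rot":[0,0,24]},
  {"offset":[6,12,0],"rot":[0,0,32]},
  {"offset":[7.5,15,0],"rot":[0,0,40]},
  {"offset":[9,18,0],"rot":[0,0,48]},
  {"offset":[10.5,21,0],"rot":[0,0,56]},
  {"offset":[12,24,-1],"rot":[0,0,64]},
  {"offset":[13,26,-3],"rot":[0,0,72]},
  {"offset":[13.4,26.6,-5],"rot":[0,0,80]},
  {"offset":[13.4,26.6,-7],"rot":[0,0,88]},
  {"offset":[13.4,26.6,-8.5],"rot":[0,0,90]},
  {"offset":[13.4,26.6,-8.5],"rot":[0,0,90]},
  {"offset":[13.4,26.6,-8.5],"rot":[0,0,90]},
  {"offset":[13.4,26.6,-8.5],"rot":[0,0,90]},
], hand=1)

```text
time: 18.4
position: [0.5811, -0.0265, 0.0997]
tool_rot: [0.038, 0.999, -0.0, 0.0]
ft_force: [0.7, 0.6, -0.0]
grip_width: 0.087
grip_force: 0.0
```

Request:
apply_moves([
  {"offset":[0,0,-2],"rot":[0,0,0]},
  {"offset":[0,0,-4],"rot":[0,0,0]},
  {"offset":[0,0,-5.5],"rot":[0,0,0]},
  {"offset":[0,0,-6.3],"rot":[0,0,0]},
  {"offset":[0,0,-6.5],"rot":[0,0,0]},
  {"offset":[0,0,-6.5],"rot":[0,0,0]},
])

```text
time: 19.0
position: [0.5812, -0.0264, 0.0347]
tool_rot: [0.038, 0.999, -0.0, 0.0]
ft_force: [0.2, 0.2, 0.1]
grip_width: 0.0871
grip_force: 0.0
```

Request:
apply_moves([
  {"offset":[0,0,0],"rot":[0,0,0]},
  {"offset":[0,0,0],"rot":[0,0,0]},
  {"offset":[0,0,0],"rot":[0,0,0]},
  {"offset":[0,0,0],"rot":[0,0,0]},
  {"offset":[0,0,0],"rot":[0,0,0]},
  {"offset":[0,0,0],"rot":[0,0,0]},
  {"offset":[0,0,0],"rot":[0,0,0]},
  {"offset":[0,0,1],"rot":[0,0,0]},
  {"offset":[0,0,4],"rot":[0,0,0]},
  {"offset":[0,0,8],"rot":[0,0,0]},
  {"offset":[0,0,12],"rot":[0,0,0]},
  {"offset":[0,0,14],"rot":[0,0,0]},
  {"offset":[0,0,14],"rot":[0,0,0]},
], hand=0.48)

```text
time: 20.3
position: [0.5832, -0.0267, 0.1786]
tool_rot: [0.037, 0.999, -0.001, 0.004]
ft_force: [1.1, -0.3, -1.2]
grip_width: 0.0496
grip_force: 30.0
```

Request:
apply_moves([
  {"offset":[0,1,2],"rot":[0,0,0]},
  {"offset":[-0.8,4,3.5],"rot":[0,0,2]},
  {"offset":[-1.6,8,3.5],"rot":[0,0,5]},
  {"offset":[-2.4,12,3.5],"rot":[0,0,8]},
  {"offset":[-3.2,16,3.5],"rot":[0,0,11]},
  {"offset":[-4,20,3.5],"rot":[0,0,14]},
  {"offset":[-4.8,24,3.5],"rot":[0,0,17]},
  {"offset":[-5.6,28,3.5],"rot":[0,0,20]},
  {"offset":[-6.4,32,3],"rot":[0,0,21.6]},
  {"offset":[-6.8,34.2,0],"rot":[0,0,21.6]},
  {"offset":[-6.8,34.2,-3],"rot":[0,0,21.6]},
  {"offset":[-6.8,34.2,-5],"rot":[0,0,21.6]},
  {"offset":[-6.8,34.2,-5],"rot":[0,0,21.6]},
  {"offset":[-6.8,34.2,-5],"rot":[0,0,21.6]},
  {"offset":[-6.8,34.2,-5],"rot":[0,0,21.6]},
])

```text
time: 21.8
position: [0.5137, 0.3158, 0.1254]
tool_rot: [-0.15, 0.989, 0.0, 0.001]
ft_force: [0.7, 0.4, -0.3]
grip_width: 0.049
grip_force: 30.0
```

```bash
python3 - <<'E'
from h import *
b=vision.camera("scene")[:,:,::-1];o=get_obs();print(o["position"],o["tool_rot"])
crop(0,b,400,170,130,130,4.5,"smag2")
# expected: wheel bottom centre at tip z; rods
p=o["position"];print(proj("scene",[[p[0],p[1],p[2]-.012]]),proj("scene",[[.513,.3155,.045]]))
E
```

```text
[0.51387216 0.31578025 0.1257011 ] [-1.50152045e-01  9.88662243e-01  2.49832456e-04  1.12679167e-03]
[[484.83906239 235.7150414 ]] [[473.46289537 261.45978995]]
```

View pics/smag2.png

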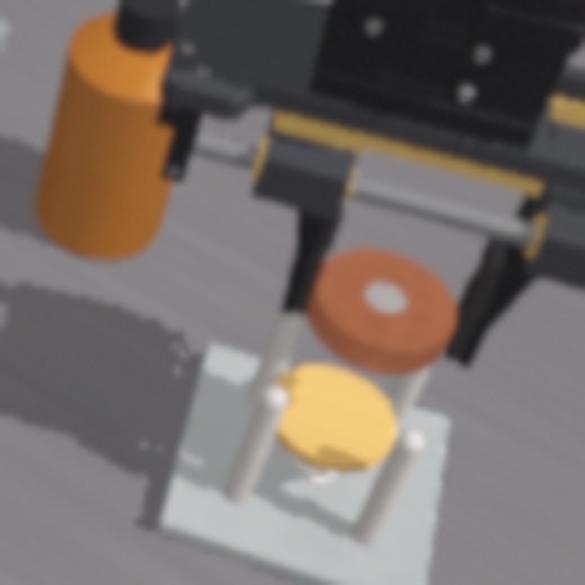

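The wheel is held level at (485,236), in line with the brass follower (475,262) and the rods. Its offset from the predicted pixels is under 1 px, so I'll lower it.

Request:
apply_moves([
  {"offset":[0,0,-1.5],"rot":[0,0,0]},
  {"offset":[0,0,-2.5],"rot":[0,0,0]},
  {"offset":[0,0,-3.2],"rot":[0,0,0]},
  {"offset":[0,0,-4],"rot":[0,0,0]},
  {"offset":[0,0,-4.5],"rot":[0,0,0]},
  {"offset":[0,0,-5],"rot":[0,0,0]},
  {"offset":[0,0,-5],"rot":[0,0,0]},
])

```text
time: 22.55
position: [0.5126, 0.3156, 0.0738]
tool_rot: [-0.15, 0.989, -0.0, -0.001]
ft_force: [0.2, -0.5, -0.1]
grip_width: 0.0492
grip_force: 30.0
```

Request:
apply_moves([
  {"offset":[0,0,-0.3],"rot":[0,0,0]},
  {"offset":[0,0,-0.6],"rot":[0,0,0]},
  {"offset":[0,0,-0.9],"rot":[0,0,0]},
  {"offset":[0,0,-1.1],"rot":[0,0,0]},
  {"offset":[0,0,-1.1],"rot":[0,0,0]},
])

```text
time: 23.05
position: [0.5133, 0.3159, 0.0638]
tool_rot: [-0.15, 0.989, 0.0, 0.0]
ft_force: [-0.3, 0.2, 2.9]
grip_width: 0.049
grip_force: 30.0
```

Request:
apply_moves([
  {"offset":[0,0,-0.2],"rot":[0,0,0]},
  {"offset":[0,0,-0.4],"rot":[0,0,0]},
  {"offset":[0,0,-0.6],"rot":[0,0,0]},
  {"offset":[0,0,-0.8],"rot":[0,0,0]},
  {"offset":[0,0,-0.9],"rot":[0,0,0]},
  {"offset":[0,0,-0.9],"rot":[0,0,0]},
  {"offset":[0,0,-0.9],"rot":[0,0,0]},
])

```text
time: 23.75
position: [0.5133, 0.3159, 0.0547]
tool_rot: [-0.15, 0.989, 0.0, 0.0]
ft_force: [0.5, 1.4, 5.3]
grip_width: 0.0492
grip_force: 30.0
```

Request:
apply_moves([
  {"offset":[0,0,0],"rot":[0,0,0]},
  {"offset":[0,0,0],"rot":[0,0,0]},
  {"offset":[0,0,0],"rot":[0,0,0]},
  {"offset":[0,0,0],"rot":[0,0,0]},
  {"offset":[0,0,2],"rot":[0,0,0]},
  {"offset":[0,0,4],"rot":[0,0,0]},
  {"offset":[0,0,5],"rot":[0,0,0]},
  {"offset":[0,0,5],"rot":[0,0,0]},
], hand=0.8)

```text
time: 24.55
position: [0.5139, 0.3161, 0.1059]
tool_rot: [-0.15, 0.989, 0.0, 0.002]
ft_force: [0.8, -0.2, 0.1]
grip_width: 0.0696
grip_force: 0.0
```

Request:
apply_moves([
  {"offset":[0,0,0],"rot":[0,0,0]},
  {"offset":[0,0,0],"rot":[0,0,0]},
  {"offset":[0,0,0],"rot":[0,0,0]},
  {"offset":[0,0,0],"rot":[0,0,0]},
  {"offset":[0,0,0],"rot":[0,0,0]},
  {"offset":[0,0,0],"rot":[0,0,0]},
  {"offset":[0,0,0],"rot":[0,0,0]},
  {"offset":[0,0,0],"rot":[0,0,0]},
  {"offset":[0,0,0],"rot":[0,0,0]},
  {"offset":[0,0,-1.5],"rot":[0,0,0]},
  {"offset":[0,0,-2.8],"rot":[0,0,0]},
  {"offset":[0,0,-3.4],"rot":[0,0,0]},
  {"offset":[0,0,-3.7],"rot":[0,0,0]},
  {"offset":[0,0,-3.7],"rot":[0,0,0]},
], hand=0, newtons=10)

```text
time: 25.95
position: [0.5125, 0.3156, 0.0669]
tool_rot: [-0.15, 0.989, -0.0, -0.001]
ft_force: [-0.2, -0.4, 0.1]
grip_width: 0.0005
grip_force: 0.0
```

Request:
apply_moves([
  {"offset":[0,0,-0.1],"rot":[0,0,0]},
  {"offset":[0,0,-0.2],"rot":[0,0,0]},
  {"offset":[0,0,-0.3],"rot":[0,0,0]},
  {"offset":[0,0,-0.3],"rot":[0,0,0]},
  {"offset":[0,0,-0.3],"rot":[0,0,0]},
])

```text
time: 26.45
position: [0.5131, 0.3158, 0.0664]
tool_rot: [-0.151, 0.989, 0.0, 0.0]
ft_force: [-3.1, -0.5, 10.9]
grip_width: 0.0007
grip_force: 5.3
```

Request:
apply_moves([
  {"offset":[0,0,-0.1],"rot":[0,0,0]},
  {"offset":[0,0,-0.2],"rot":[0,0,0]},
  {"offset":[0,0,-0.2],"rot":[0,0,0]},
  {"offset":[0,0,-0.2],"rot":[0,0,0]},
])

```text
time: 26.85
position: [0.5132, 0.3159, 0.0662]
tool_rot: [-0.151, 0.989, 0.0, 0.001]
ft_force: [-5.3, -1.5, 21.4]
grip_width: 0.0002
grip_force: 10.8
```

Request:
apply_moves([
  {"offset":[0,0,4],"rot":[0,0,0]},
  {"offset":[0,0,8],"rot":[0,0,0]},
  {"offset":[0,0,12],"rot":[0,0,0]},
  {"offset":[0,-1,15.7],"rot":[0,0,-8]},
  {"offset":[-0.5,-5,15.7],"rot":[0,0,-16]},
  {"offset":[-1,-9.5,15.7],"rot":[0,0,-24]},
  {"offset":[-1.5,-14,15.7],"rot":[0,0,-32]},
  {"offset":[-2,-18.5,15.7],"rot":[0,0,-40]},
  {"offset":[-2.5,-23,15.7],"rot":[0,0,-48]},
  {"offset":[-3,-27.5,15.7],"rot":[0,0,-56]},
  {"offset":[-3.5,-32,15.7],"rot":[0,0,-64]},
  {"offset":[-4,-36.5,15.7],"rot":[0,0,-72]},
  {"offset":[-4.5,-41,15.7],"rot":[0,0,-80]},
  {"offset":[-5,-45.5,15.7],"rot":[0,0,-88]},
  {"offset":[-5.5,-50,15.7],"rot":[0,0,-96]},
  {"offset":[-6,-54.5,15.7],"rot":[0,0,-104]},
  {"offset":[-6.4,-58.5,14],"rot":[0,0,-111.6]},
  {"offset":[-6.6,-60.8,12.5],"rot":[0,0,-111.6]},
  {"offset":[-6.6,-60.8,12.2],"rot":[0,0,-111.6]},
  {"offset":[-6.6,-60.8,12.2],"rot":[0,0,-111.6]},
], hand=0.85, newtons=30)

```text
time: 28.85
position: [0.4463, -0.2918, 0.1838]
tool_rot: [0.734, 0.68, 0.0, -0.001]
ft_force: [-0.2, 1.1, 0.2]
grip_width: 0.0744
grip_force: 0.0
```

```bash
python3 - <<'E'
from h import *
b=vision.camera("scene")[:,:,::-1]
crop(0,b,425,220,85,85,7,"smag3");print(get_obs()["position"])
print(proj("scene",[[.513,.3155,.044],[.513,.3155,.059]]))
E
```

```text
[ 0.44659207 -0.2912641   0.18437459]
[[473.30759811 261.81347733]
 [475.66903061 256.43193857]]
```

View pics/smag3.png

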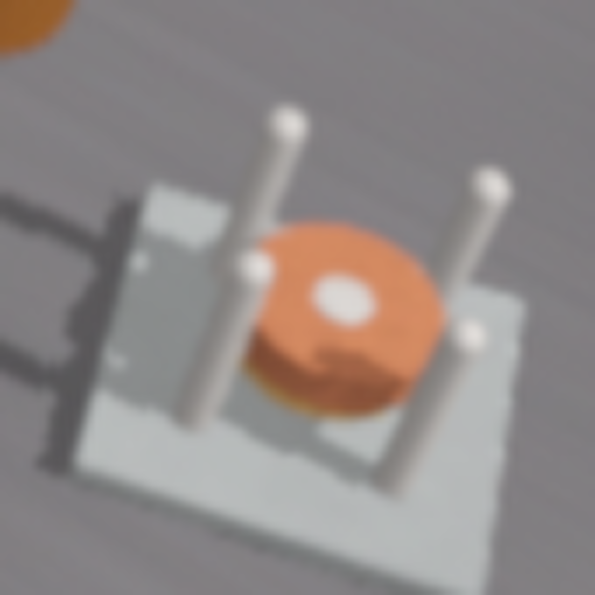

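Bush seen at (474.1,262.8) against (473.3,261.8) predicted for fully down and (475.7,256.4) for up, so the wheel lies flat with the follower at the bottom. Next I return the bottle.

Request:
apply_moves([
  {"offset":[0,0,-4],"rot":[0,0,0]},
  {"offset":[0,0,-7.5],"rot":[0,0,0]},
  {"offset":[0,0,-10],"rot":[0,0,0]},
  {"offset":[0,0,-11.2],"rot":[0,0,0]},
  {"offset":[0,0,-11.5],"rot":[0,0,0]},
  {"offset":[0,0,-11.5],"rot":[0,0,0]},
  {"offset":[0,0,-11.5],"rot":[0,0,0]},
])

```text
time: 29.6
position: [0.4478, -0.2927, 0.0709]
tool_rot: [0.733, 0.68, 0.0, 0.001]
ft_force: [-0.7, -1.0, -0.2]
grip_width: 0.0741
grip_force: 0.0
```

Request:
apply_moves([
  {"offset":[0,0,0],"rot":[0,0,0]},
  {"offset":[0,0,0],"rot":[0,0,0]},
  {"offset":[0,0,0],"rot":[0,0,0]},
  {"offset":[0,0,0],"rot":[0,0,0]},
  {"offset":[0,0,0],"rot":[0,0,0]},
  {"offset":[0,0,0],"rot":[0,0,0]},
  {"offset":[0,0,0],"rot":[0,0,0]},
], hand=0.44)

```text
time: 30.3
position: [0.4472, -0.2924, 0.0697]
tool_rot: [0.733, 0.68, 0.0, 0.0]
ft_force: [0.4, 1.2, 2.1]
grip_width: 0.0443
grip_force: 30.0
```

Request:
apply_moves([
  {"offset":[0,0,2],"rot":[0,0,0]},
  {"offset":[0,0,5],"rot":[0,0,0]},
  {"offset":[0,0,8],"rot":[0,0,0]},
  {"offset":[0.6,3,9],"rot":[0,0,0]},
  {"offset":[1.6,7,9],"rot":[0,0,0]},
  {"offset":[2.6,11.5,9],"rot":[0,0,0]},
  {"offset":[3.6,16,9],"rot":[0,0,0]},
  {"offset":[4.7,20.5,9],"rot":[0,0,0]},
  {"offset":[5.8,25,9],"rot":[0,0,0]},
  {"offset":[6.9,29.5,9],"rot":[0,0,0]},
  {"offset":[7.8,33.5,9],"rot":[0,0,0]},
  {"offset":[8.3,35.3,8],"rot":[0,0,0]},
  {"offset":[8.3,35.3,6],"rot":[0,0,0]},
  {"offset":[8.3,35.3,3],"rot":[0,0,0]},
  {"offset":[8.3,35.3,1.5],"rot":[0,0,0]},
  {"offset":[8.3,35.3,0.9],"rot":[0,0,0]},
  {"offset":[8.3,35.3,0.6],"rot":[0,0,0]},
  {"offset":[8.3,35.3,0.6],"rot":[0,0,0]},
  {"offset":[8.3,35.3,0.6],"rot":[0,0,0]},
])

```text
time: 32.2
position: [0.5306, 0.0606, 0.0762]
tool_rot: [0.733, 0.68, 0.001, 0.001]
ft_force: [0.1, -0.5, -1.7]
grip_width: 0.0443
grip_force: 30.0
```

Request:
apply_moves([
  {"offset":[0,0,0],"rot":[0,0,0]},
  {"offset":[0,0,0],"rot":[0,0,0]},
  {"offset":[0,0,0],"rot":[0,0,0]},
  {"offset":[0,0,0],"rot":[0,0,0]},
  {"offset":[0,0,0],"rot":[0,0,0]},
  {"offset":[0,0,4],"rot":[0,0,0]},
  {"offset":[0,0,8.5],"rot":[0,0,0]},
  {"offset":[0,-3,11],"rot":[0,0,-3]},
  {"offset":[0.1,-7,11],"rot":[0,0,-6.5]},
  {"offset":[0.2,-11.5,11],"rot":[0,0,-6.5]},
  {"offset":[0.3,-16,11],"rot":[0,0,-6.5]},
  {"offset":[0.5,-20.5,11],"rot":[0,0,-6.5]},
  {"offset":[0.6,-25,11],"rot":[0,0,-6.5]},
  {"offset":[0.7,-29.5,11],"rot":[0,0,-6.5]},
  {"offset":[0.8,-33.5,11],"rot":[0,0,-6.5]},
  {"offset":[0.9,-35.3,10],"rot":[0,0,-6.5]},
  {"offset":[0.9,-35.3,8],"rot":[0,0,-6.5]},
  {"offset":[0.9,-35.3,5],"rot":[0,0,-6.5]},
  {"offset":[0.9,-35.3,2],"rot":[0,0,-6.5]},
  {"offset":[0.9,-35.3,-0.1],"rot":[0,0,-6.5]},
], hand=0.85)

```text
time: 34.2
position: [0.5377, -0.2903, 0.0719]
tool_rot: [0.77, 0.638, -0.0, -0.002]
ft_force: [-0.3, -0.2, 0.6]
grip_width: 0.0738
grip_force: 0.0
```

Request:
apply_moves([
  {"offset":[0,0,-0.5],"rot":[0,0,0]},
  {"offset":[0,0,-0.5],"rot":[0,0,0]},
  {"offset":[0,0,-0.5],"rot":[0,0,0]},
])

```text
time: 34.5
position: [0.5396, -0.2922, 0.0703]
tool_rot: [0.77, 0.638, 0.0, 0.001]
ft_force: [0.0, 0.5, 0.5]
grip_width: 0.0734
grip_force: 0.0
```

Request:
apply_moves([
  {"offset":[0,0,0],"rot":[0,0,0]},
  {"offset":[0,0,0],"rot":[0,0,0]},
  {"offset":[0,0,0],"rot":[0,0,0]},
  {"offset":[0,0,0],"rot":[0,0,0]},
  {"offset":[0,0,0],"rot":[0,0,0]},
  {"offset":[0,0,0],"rot":[0,0,0]},
  {"offset":[0,0,0],"rot":[0,0,0]},
], hand=0.44)

```text
time: 35.2
position: [0.5393, -0.2925, 0.0699]
tool_rot: [0.771, 0.637, 0.0, 0.0]
ft_force: [0.9, 0.1, 2.6]
grip_width: 0.0439
grip_force: 30.0
```

Request:
apply_moves([
  {"offset":[0,0,2],"rot":[0,0,0]},
  {"offset":[0,0,5],"rot":[0,0,0]},
  {"offset":[0,0,8],"rot":[0,0,0]},
  {"offset":[-0.2,3,9],"rot":[0,0,0]},
  {"offset":[-0.4,7,9],"rot":[0,0,0]},
  {"offset":[-0.6,11.5,9],"rot":[0,0,0]},
  {"offset":[-0.8,16,9],"rot":[0,0,0]},
  {"offset":[-1.1,20.5,9],"rot":[0,0,0]},
  {"offset":[-1.3,24.5,9],"rot":[0,0,0]},
  {"offset":[-1.5,27.2,9],"rot":[0,0,0]},
  {"offset":[-1.55,28.2,8],"rot":[0,0,0]},
  {"offset":[-1.55,28.2,6],"rot":[0,0,0]},
  {"offset":[-1.55,28.2,3],"rot":[0,0,0]},
  {"offset":[-1.55,28.2,1.5],"rot":[0,0,0]},
  {"offset":[-1.55,28.2,0.9],"rot":[0,0,0]},
  {"offset":[-1.55,28.2,0.6],"rot":[0,0,0]},
  {"offset":[-1.55,28.2,0.6],"rot":[0,0,0]},
  {"offset":[-1.55,28.2,0.6],"rot":[0,0,0]},
])

```text
time: 37.0
position: [0.5238, -0.0109, 0.0758]
tool_rot: [0.771, 0.637, 0.0, 0.0]
ft_force: [-1.1, -1.3, -1.0]
grip_width: 0.0437
grip_force: 30.0
```

Request:
apply_moves([
  {"offset":[0,0,0],"rot":[0,0,0]},
  {"offset":[0,0,0],"rot":[0,0,0]},
  {"offset":[0,0,0],"rot":[0,0,0]},
  {"offset":[0,0,0],"rot":[0,0,0]},
  {"offset":[0,0,0],"rot":[0,0,0]},
  {"offset":[0,0,4],"rot":[0,0,0]},
  {"offset":[0,0,8.5],"rot":[0,0,0]},
  {"offset":[1,-3,11],"rot":[0,0,3]},
  {"offset":[2.5,-7,11],"rot":[0,0,6.5]},
  {"offset":[4,-11,11],"rot":[0,0,6.5]},
  {"offset":[5.5,-15,11],"rot":[0,0,6.5]},
  {"offset":[7,-19,11],"rot":[0,0,6.5]},
  {"offset":[8.5,-23,11],"rot":[0,0,6.5]},
  {"offset":[10,-26.5,11],"rot":[0,0,6.5]},
  {"offset":[10.75,-28.2,10],"rot":[0,0,6.5]},
  {"offset":[10.75,-28.2,8],"rot":[0,0,6.5]},
  {"offset":[10.75,-28.2,5],"rot":[0,0,6.5]},
  {"offset":[10.75,-28.2,2],"rot":[0,0,6.5]},
  {"offset":[10.75,-28.2,0],"rot":[0,0,6.5]},
  {"offset":[10.75,-28.2,-0.6],"rot":[0,0,6.5]},
], hand=0.85)

```text
time: 39.0
position: [0.629, -0.291, 0.0663]
tool_rot: [0.733, 0.68, -0.001, -0.003]
ft_force: [0.3, -0.2, -0.1]
grip_width: 0.0737
grip_force: 0.0
```

Request:
apply_moves([
  {"offset":[0,0,0],"rot":[0,0,0]},
  {"offset":[0,0,0],"rot":[0,0,0]},
])

```text
time: 39.2
position: [0.6317, -0.2927, 0.0706]
tool_rot: [0.733, 0.68, 0.0, 0.001]
ft_force: [0.5, 0.6, 0.2]
grip_width: 0.0739
grip_force: 0.0
```

Request:
apply_moves([
  {"offset":[0,0,0],"rot":[0,0,0]},
  {"offset":[0,0,0],"rot":[0,0,0]},
  {"offset":[0,0,0],"rot":[0,0,0]},
  {"offset":[0,0,0],"rot":[0,0,0]},
  {"offset":[0,0,0],"rot":[0,0,0]},
  {"offset":[0,0,0],"rot":[0,0,0]},
  {"offset":[0,0,0],"rot":[0,0,0]},
], hand=0.44)

```text
time: 39.9
position: [0.6312, -0.2924, 0.07]
tool_rot: [0.733, 0.68, 0.0, 0.0]
ft_force: [-0.2, 0.3, 2.4]
grip_width: 0.0443
grip_force: 30.0
```

Jar back: dx −11.4, dy +21.4.

Request:
apply_moves([
  {"offset":[0,0,2],"rot":[0,0,0]},
  {"offset":[0,0,5],"rot":[0,0,0]},
  {"offset":[0,0,8],"rot":[0,0,0]},
  {"offset":[-1.5,3,9],"rot":[0,0,0]},
  {"offset":[-3.5,6.5,9],"rot":[0,0,0]},
  {"offset":[-5.5,10.5,9],"rot":[0,0,0]},
  {"offset":[-7.5,14.5,9],"rot":[0,0,0]},
  {"offset":[-9.5,18,9],"rot":[0,0,0]},
  {"offset":[-11,20.5,9],"rot":[0,0,0]},
  {"offset":[-11.4,21.4,8],"rot":[0,0,0]},
  {"offset":[-11.4,21.4,6],"rot":[0,0,0]},
  {"offset":[-11.4,21.4,3],"rot":[0,0,0]},
  {"offset":[-11.4,21.4,1.5],"rot":[0,0,0]},
  {"offset":[-11.4,21.4,0.9],"rot":[0,0,0]},
  {"offset":[-11.4,21.4,0.6],"rot":[0,0,0]},
  {"offset":[-11.4,21.4,0.6],"rot":[0,0,0]},
  {"offset":[-11.4,21.4,0.6],"rot":[0,0,0]},
])

```text
time: 41.6
position: [0.5176, -0.0785, 0.0762]
tool_rot: [0.733, 0.68, 0.0, 0.001]
ft_force: [-0.2, 0.2, -1.6]
grip_width: 0.0443
grip_force: 30.0
```

Request:
apply_moves([
  {"offset":[0,0,0],"rot":[0,0,0]},
  {"offset":[0,0,0],"rot":[0,0,0]},
  {"offset":[0,0,0],"rot":[0,0,0]},
  {"offset":[0,0,0],"rot":[0,0,0]},
  {"offset":[0,0,0],"rot":[0,0,0]},
  {"offset":[0,0,0],"rot":[0,0,0]},
  {"offset":[0,0,3],"rot":[0,0,0]},
  {"offset":[0,0,7],"rot":[0,0,0]},
  {"offset":[0,0,11],"rot":[0,0,0]},
  {"offset":[0,-4,14],"rot":[0,0,0]},
  {"offset":[0,-8,16],"rot":[0,0,0]},
  {"offset":[0,-12,16],"rot":[0,0,0]},
  {"offset":[0,-16,16],"rot":[0,0,0]},
  {"offset":[0,-20,16],"rot":[0,0,0]},
  {"offset":[0,-24,16],"rot":[0,0,0]},
  {"offset":[0,-26,16],"rot":[0,0,0]},
  {"offset":[0,-26,16],"rot":[0,0,0]},
], hand=0.85)

```text
time: 43.3
position: [0.5167, -0.3408, 0.2352]
tool_rot: [0.734, 0.679, -0.0, 0.0]
ft_force: [-0.3, -0.0, 0.1]
grip_width: 0.0739
grip_force: 0.0
```

```bash
python3 - <<'E'
from h import *
a=vision.camera("top")[:,:,::-1];b=vision.camera("scene")[:,:,::-1]
A=cv2.imread("pics/scene0.png")
x=np.hstack([cv2.resize(i[130:310,240:510],None,fx=1.48,fy=1.48,interpolation=cv2.INTER_CUBIC) for i in(A,b)])
A=cv2.imread("pics/top0.png")
y=np.hstack([cv2.resize(i[178:298,230:390],None,fx=2.5,fy=2.5,interpolation=cv2.INTER_CUBIC) for i in(A,a)])
cv2.imwrite("pics/fin.png",np.vstack([x[:,:798],y[:,:798]]))
print(get_obs()["time"],[(q,nets.spot_point("scene",q)[:2]) for q in("jar","tin","bottle")])
E
```

```text
43.4 [('jar', [{'centre': [0.5201, -0.0817, 0.0115], 'conf': 0.93}]), ('tin', [{'centre': [0.5253, -0.0092, 0.0095], 'conf': 0.91}, {'centre': [0.7778, 0.146, 0.0004], 'conf': 0.35}]), ('bottle', [{'centre': [0.5854, 0.1547, 0.0053], 'conf': 0.98}, {'centre': [0.4383, 0.1746, -0.0063], 'conf': 0.79}])]
```

View pics/fin.png

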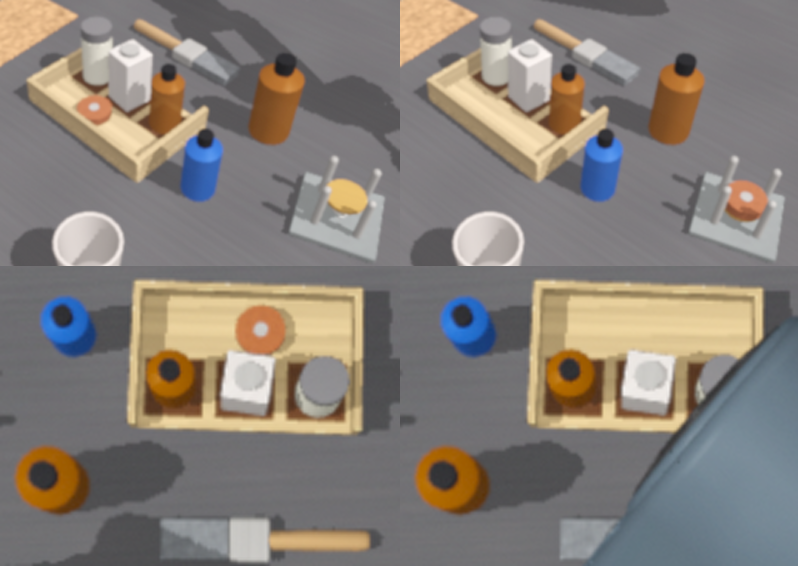

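The before and after views match. Bottle (568,95), tin (529,75) and jar (495,50) are upright in their starting places. The wheel is down in the magazine at (746,200), and the cup and brush haven't moved.

```bash
python3 -c "
from rig import hand_in
print(hand_in())"
```

```text
the job is handed in; nothing more can be done
None
```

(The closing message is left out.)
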